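# Back the dividing wheel off one notch

### The arm

A 6-joint arm with a two-finger parallel gripper is mounted at the origin on the work surface. World frame = base frame: x ahead of the robot, y to its left, z up, the work surface at z = 0. Lengths are in mm, angles in rad, forces in N, time in s.
With the tool pointing down it reaches from about 425 to 950 mm from the base axis. Payload 14.7 kg.
Tool frame: the origin (TCP) lies midway between the tips of the shut fingers; the grasp point (between the pads) lies 19 mm behind it; z points along the fingers, x is the direction in which the jaws open and shut, and the axes are right-handed (so a half turn about z gives the same grasp; the last joint's range is limited). The gripper opens to 85 mm and grips with 20 to 120 N. Pads are 22 mm wide; open, the fingers measure 114 mm over their backs; the gripper's body (76 mm by 85 mm) begins 54 mm behind the grasp point. The pads swing forward as they close: fully open they stand 13 mm farther back than shut.
Start: joints at [-1.239, 0.48, 1.596, -0, 1.065, -0.047], TCP at [240.389, -603.908, 200.597] pointing down, gripper open.
Joint ranges: [-2.75, 2.75], [-0.82, 2.05], [0.23, 2.67], [-1.56, 4.7], [0.09, 2.69], [-2.92, 2.92]. Speed limits (rad/s): [1.89, 1.89, 2.39, 3.01, 3.01, 3.01].

### API

Orientations are given as a unit quaternion [w, x, y, z].
In Python, from bench import ctrl gives the robot as it stands. The module is installed in compiled form; this text tells all that it offers.
- The arm moves only by the shell command python3 -m creep 'ROWS' [OPENING]. ROWS is JSON, a list of rows, each a list of 2 entries, a list of its own where there are three numbers: the shift along the tool's x, y, z scaled (see below), then the turn about the tool's z scaled (see below). In form: [[[tx, ty, tz], roll], ...]. A call has 1 to 12 rows; each row shifts and turns the commanded pose from where the row before left it, along the tool's axes as they then stand; what a row does not reach is not made up. The controller multiplies each number of a shift by 0.04 m and each number of a turn by 5 degrees. A row lasts 1/8 s, in which the tool goes at most 62.5 mm and 10.7 degrees, less where a joint would pass 70% of its speed; a pose out of reach is approached as far as the arm can. A call with a number of a shift or a turn outside -1 to 1 is refused whole. A call with a gripper value outside its range is refused whole. OPENING is the closure, from -1 (fully open) to 1 (shut), set as the call begins (- or left out, the last holds). The fingers move at their own pace and stop on an object; the grip force is fixed at half the most. Time passes only in rows, so rows that do not move let the fingers close. It gives the time, the measured TCP pose, the force and the opening at its end, in the units of the state.
- ctrl.state(): the state, without advancing time (a new reading comes with each control period).
- ctrl.get_image(name): name is "scene" or "side" or "wrist"; returns a dict with "image" (420x560x3 uint8, blue, green, red), "camera_matrix" (3x3 intrinsics, pixels), "D" ([k1, k2, p1, p2, k3] as OpenCV has them; the pictures are not rectified), "R" (3x3) and "t" (3): a world point X has camera coordinates R X + t; the wrist camera has in their place "mount" (4x4, takes a point from camera to tool coordinates, whose origin is the TCP and whose axes are the tool frame's). Camera axes: x right, y down, z forward; pixel columns grow to the right and rows downward; lengths in mm; the calibration is good to about 2 mm. A picture is of the moment at which its call begins: read the wrist's pose just before it. There is no depth.
- ctrl.hand_in(): hands the job in, once; it reports no verdict.
The state is a dict: "time_s": time; "joints": joint angles; "qvel": joint speeds; "tau": joint torques, N m; "tcp_pos": TCP position; "tcp_rot": TCP orientation; "contact_force": force on the tool from outside, world axes, zero at the start; "torque": the same for the moment, N m; "grip_width": opening from 0.0 (shut) to 1.0 (fully open).
Only numpy, scipy, OpenCV 4.12 (cv2) and the standard library are available. Lean on these libraries where they do the work, as an engineer would, in place of code of your own. Each camera call takes 0.05 s, during which the arm holds its last target.

### The job

The dividing wheel of the fluting jig has been wound on one notch too far. With a fingertip, lift the drop pawl off the ratchet teeth by its finger pin and throw it right over so that it rests on its stop, push the hand-star to turn the wheel back (its top going towards the pawl's post) by one notch, then tip the pawl back down into that notch and press the wheel back until the tooth bears against the pawl. Push gently with closed fingers only: grip nothing, do not force the wheel against the pawl, and leave the other things on the bench where they are.

Things in the scene. Friction and masses are not known exactly. Their poses are not given: they have to be found in the camera images.
- jig: Fluting jig bolted to the bench: oak base 200 x 530 x 22 mm, headstock, tailstock, a turned chair leg between them. Outside the headstock sit a steel ratchet wheel and, farther out, a hand-star. Origin on the bench straight below the ratchet wheel's centre. +x: across, from the wheel to the pawl's post (roughly away from the robot); +y: along the leg, headstock to tailstock; z up.
- wheel_axis (a point): Centre of the 12-tooth ratchet wheel, 125 mm above the bench at jig y = 0; shaft along jig y. The wheel is 153 mm across (tooth tips) and 14 mm thick. The headstock beside it (jig y 18 to 76 mm) is no higher than 161 mm above the bench.
- wheel (a joint): Angle of ratchet, leg and star, rad; grows as the wheel turns backward (its top moves to jig +x). One notch = pi/6 = 0.524. Starts at -0.06 to 0 (free play). With the pawl down in the first notch it is stopped at about +0.01, in the next notch back at about 0.535. It turns forward freely, the teeth lifting the pawl. It stays where it is left; 0.25 N m (2.5 N at a knob) turns it.
- star: Hand-star on the wheel's shaft: four 12 mm steel spokes with black 24 mm ball knobs, ball centres 100 mm from the shaft's axis, all in a plane 85 mm outside the ratchet wheel (jig y = -85 mm). Origin at wheel_axis; it turns with the wheel.
- knob_top (a point): Centre of the ball knob of the spoke that stands nearly upright: with the wheel at 0 it leans 22 degrees to jig -x (37 mm to -x of the shaft, 218 mm above the bench). Pushed to jig +x it turns the wheel backward.
- knob_far (a point): Centre of the ball knob of the spoke that reaches to jig +x (with the wheel at 0: 93 mm to +x of the shaft, 162 mm above the bench). Pressed down it turns the wheel backward.
- pawl (a joint): Angle of the steel drop pawl, rad: about 0 with its nose at the bottom of a notch, 0.25 and more with the nose clear of the teeth, 1.57 thrown right over on its stop. It swings freely (180 g): let go below about 0.8 it falls back on to the teeth, above about 0.95 it falls over on to its stop and stays there.
- pawl_pivot (a point): Pivot of the pawl, 85 mm to jig +x of the shaft, 183 mm above the bench, at jig y = 0; its axis lies along jig y. The grey pawl post stands behind it (jig y 11 to 21 mm, jig x 68 to 136 mm, up to 206 mm above the bench).
- pawl_nose (a point): Tip of the pawl's nose, 62 mm from the pivot; when down it points to jig -x, into a notch near the top of the ratchet wheel.
- finger_pin: Round steel finger pin, 12 mm diameter, fixed in the pawl's horn 60 mm from the pivot. It stands out sideways (along jig -y) from the pawl, free from jig y = -7 to -49 mm. Pushing it to jig +x lifts the pawl and throws it over. Origin at pawl_pivot.
- pin (a point): Middle of the free part of the finger pin (jig y = -30 mm). Pawl down: 34 mm to jig -x of the pivot and 49 mm above it (232 mm above the bench). Thrown over: 49 mm to jig +x of the pivot and 34 mm above it. The star's spokes turn at jig y -73 to -97 mm.
- gouge_a: Bystander: carving gouge lying on the bench, wooden handle, 260 mm long overall, 29 mm thick; origin under its ferrule.
- gouge_b: Bystander: second carving gouge, 240 mm long; origin under its ferrule.
- mallet: Bystander: round carver's mallet of dark wood standing on its head, 88 mm wide, 212 mm tall; origin at the centre of its underside.
- tape: Bystander: roll of masking tape lying flat, 104 mm across, 24 mm high; origin at the centre of its underside.
- block: Bystander: cork sanding block 105 x 65 x 34 mm; origin at the centre of its underside.
- glue: Bystander: white glue bottle, 60 mm across, 165 mm tall; origin at the centre of its underside.
- wax: Bystander: amber wax jar with a brass lid, 72 mm across, 62 mm tall; origin at the centre of its underside.

How it is judged:
By the outcome, as a careful person would: the job done as asked, in the order asked, and still so for the second after the job is handed in, with the robot touching nothing.
It also fails if it takes over 64 s, if anything falls off the work surface, if the arm or the gripper's body presses on something with over 40 N, if the wrist force passes 120 N, or if a joint passes its speed limit or range.

## Working session

There is one attempt and no reset: what is moved stays moved. The work goes in short steps, Python scripts to look and compute and a shell command to move; the robot and the scene stay as the last step left them, time stands still between calls to the robot, and variables do not carry over. Pictures are saved under pics/ and viewed, and the job is handed in when it is done.

```bash
mkdir -p pics; ls; python3 - <<'E'
from bench import ctrl
import cv2
s=ctrl.state()
for k in s: print(k,s[k])
for n in("scene","side","wrist"):
    d=ctrl.get_image(n); cv2.imwrite(f"pics/{n}0.png",d["image"])
    print(n,{k:v for k,v in d.items() if k!="image"})
E
```

```text
pics
time_s 0.0
joints [-1.23859073e+00  4.80818084e-01  1.59684771e+00 -3.26679845e-05
  1.06511579e+00 -4.66181273e-02]
qvel [ 0.00094089  0.00148257  0.000109    0.00050999 -0.00057184 -0.0006185 ]
tau [-2.09465004e-03 -9.50657415e+01 -4.30186522e+01 -1.30651906e-04
  1.23778498e-02 -5.13398476e-06]
tcp_pos [ 240.24248394 -603.50018835  199.99109509]
tcp_rot [-3.44817079e-04  8.27599565e-01 -5.61318632e-01 -4.84452847e-04]
contact_force [-0.11163024 -0.31871472 -0.16751936]
torque [0.10267842 0.04102906 0.0276514 ]
grip_width 1.0007837195129237
scene {'camera_matrix': array([[454.96436183,   0.        , 269.25376024],
       [  0.        , 454.96436183, 218.33535812],
       [  0.        ,   0.        ,   1.        ]]), 'D': array([0.01047876, 0.        , 0.        , 0.        , 0.        ]), 'R': array([[ 0.14336049,  0.98948744, -0.01903601],
       [ 0.51876416, -0.09151303, -0.85000536],
       [-0.84281167,  0.11198199, -0.52642997]]), 't': array([ -45.86710137, -163.76716481, 1587.37254434])}
side {'camera_matrix': array([[476.47791703,   0.        , 282.49562923],
       [ 
[... 292 characters left out ...]
72,  0.80748441, -0.58868734]]), 't': array([-557.69806127,  155.86528753, 1084.52385328])}
wrist {'camera_matrix': array([[295.68731076,   0.        , 280.17588131],
       [  0.        , 295.68731076, 204.36552841],
       [  0.        ,   0.        ,   1.        ]]), 'D': array([-0.04189605,  0.        ,  0.        ,  0.        ,  0.        ]), 'mount': array([[ 9.99999458e-01, -9.97667791e-04,  2.96202678e-04,
         2.34438106e-01],
       [ 8.57296349e-04,  9.51050619e-01,  3.09033955e-01,
        -7.99996321e+01],
       [-5.90016963e-04, -3.09033534e-01,  9.51050959e-01,
        -1.72340288e+02],
       [ 0.00000000e+00,  0.00000000e+00,  0.00000000e+00,
         1.00000000e+00]])}
```

View pics/scene0.png

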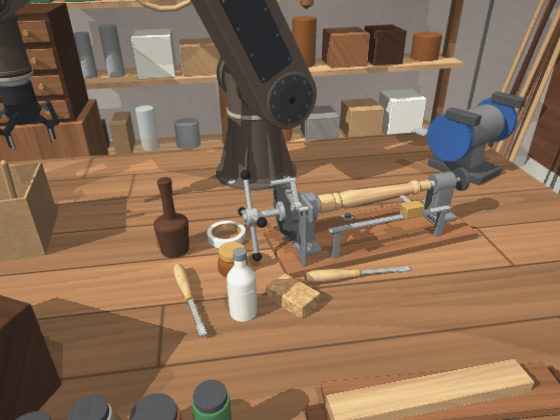

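View pics/side0.png

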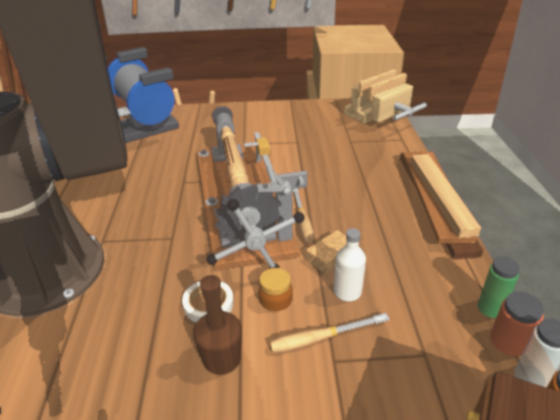

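View pics/wrist0.png

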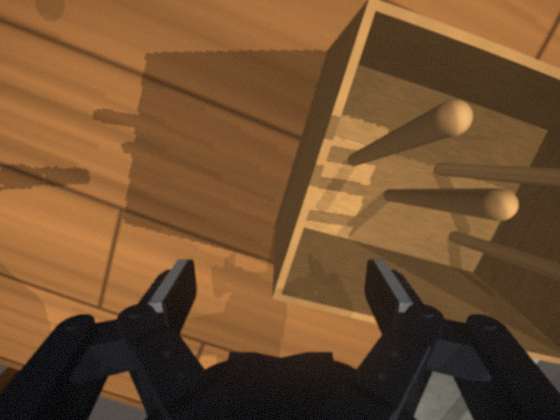

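The scene camera faces the robot, with the jig around pixels (245-470, 170-260). In the side view the star hub is near (255,240). I'll enlarge both to pick points.

```bash
python3 - <<'E'
import cv2
a=cv2.imread("pics/scene0.png")[160:270,220:350]; cv2.imwrite("pics/scz.png",cv2.resize(a,None,fx=5.4,fy=5.4,interpolation=cv2.INTER_CUBIC))
a=cv2.imread("pics/side0.png")[160:280,190:320]; cv2.imwrite("pics/siz.png",cv2.resize(a,None,fx=5,fy=5,interpolation=cv2.INTER_CUBIC))
E
```

```text
(no output)
```

View pics/scz.png

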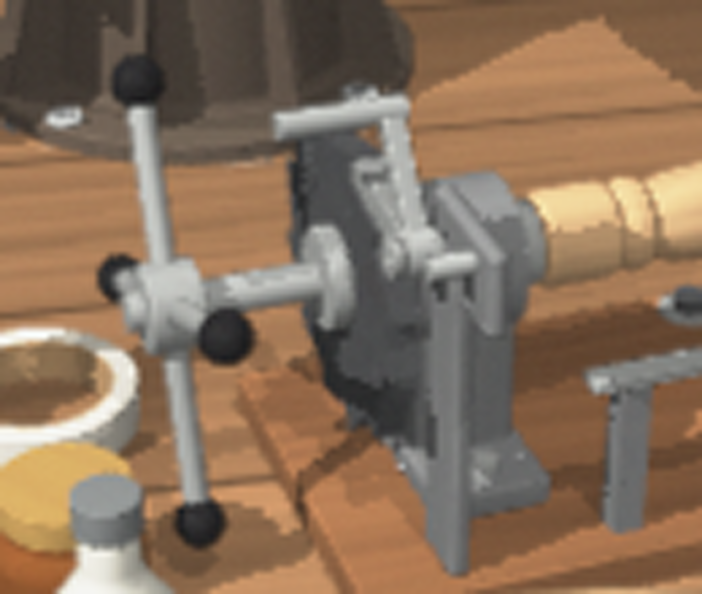

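View pics/siz.png

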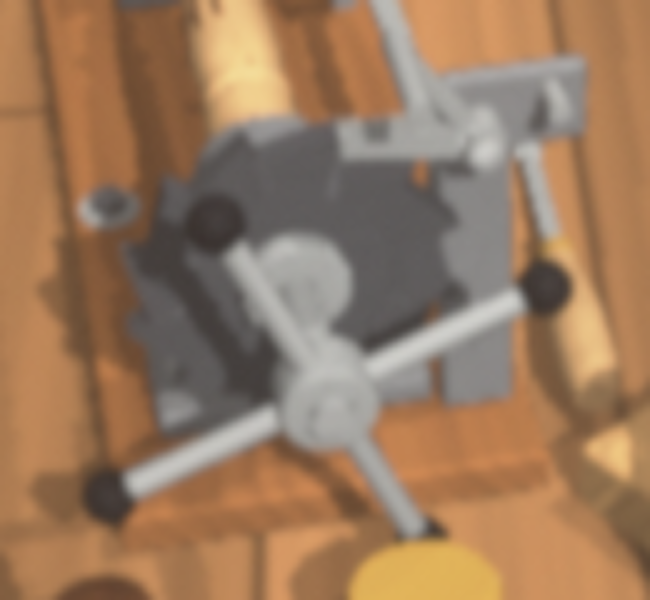

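Scene crop: knobs at about (138,80), (226,335) and (120,278). Side crop: knobs at (216,222), (545,286) and (109,494). The pin stands clear at the top. Next I'll refine the centroids with a dark mask, triangulate, and fit the jig frame.

```bash
cat > h.py <<'E'
import cv2,numpy as np
from scipy.optimize import least_squares
def cen(img,p,r=7,th=60):
    x,y=map(int,np.round(p)); w=img[y-r:y+r+1,x-r:x+r+1].max(axis=2)
    m=(w<th).astype('uint8'); n,l,s,c=cv2.connectedComponentsWithStats(m,connectivity=4)
    i=1+np.argmax(s[1:,4]); return c[i]+[x-r,y-r],s[i,4]
def und(d,p): return cv2.undistortPoints(np.array([[p]],float),d["camera_matrix"],d["D"])[0,0]
def tri(ds,ps):
    P=[np.c_[d["R"],d["t"]] for d in ds]; u=[und(d,p) for d,p in zip(ds,ps)]
    X=cv2.triangulatePoints(P[0],P[1],u[0].reshape(2,1),u[1].reshape(2,1))[:,0]; return X[:3]/X[3]
def proj(d,X): return cv2.projectPoints(np.array(X,float).reshape(-1,1,3),cv2.Rodrigues(d["R"])[0],d["t"],d["camera_matrix"],d["D"])[0][:,0]
def jig(x0,y0,yaw,P):
    P=np.atleast_2d(P); c,s=np.cos(yaw),np.sin(yaw)
    return np.c_[x0+c*P[:,0]-s*P[:,1], y0+s*P[:,0]+c*P[:,1], P[:,2]]
def knob(k,th):  # k 0 top,1 far,2 bottom,3 near
    a=np.radians(22)-th-k*np.pi/2
    return [-100*np.sin(a),-85,125+100*np.cos(a)]
E
python3 - <<'E'
from h import *
from bench import ctrl
sc=ctrl.get_image("scene"); si=ctrl.get_image("side")
a={0:(138,80),1:(226,335),2:(200,521),3:(120,278)}
b={0:(216,222),1:(545,286),3:(109,494)}
A={k:cen(sc["image"],np.array(v)/5.4+[220,160]-.4) for k,v in a.items()}
B={k:cen(si["image"],np.array(v)/5+[190,160]-.4) for k,v in b.items()}
print(A,B)
A={k:v[0] for k,v in A.items()};B={k:v[0] for k,v in B.items()}
for k in(0,1,3): print(k,tri([sc,si],[A[k],B[k]]))
def f(p):
    r=[]
    for d,O in((sc,A),(si,B)):
        for k,v in O.items(): r+=list(proj(d,jig(*p[:3],knob(k,p[3])))[0]-v)
    return r
for y in(0,-.6,.6):
    s=least_squares(f,[550,-50,y,0]); print(s.x,s.cost)
print(np.round(s.fun,1))
p=s.x
c,s_=np.cos(p[2]),np.sin(p[2])
for n,P in(("pin",[51,-30,232]),("pintip",[51,-49,232]),("pivot",[85,0,183]),("over",[134,-30,217])):
    X=jig(*p[:3],P)[0]; print(n,X,proj(sc,X),proj(si,X))
E
```

```text
Traceback (most recent call last):
  File "h.py", line 6, in cen
    i=1+np.argmax(s[1:,4]); return c[i]+[x-r,y-r],s[i,4]
        ~~~~~~~~~^^^^^^^^^
ValueError: attempt to get argmax of an empty sequence
```

```bash
sed -i 's/m=(w<th).*; n,l/th=w.min()*.55+np.median(w)*.45-5; m=(w<th).astype("uint8"); n,l/' h.py
cat > fit.py <<'E'
from h import *
from bench import ctrl
sc=ctrl.get_image("scene"); si=ctrl.get_image("side")
a={0:(138,80),1:(226,335),2:(200,521),3:(120,278)}
b={0:(216,222),1:(545,286),3:(109,494)}
A={k:cen(sc["image"],np.array(v)/5.4+[220,160]-.4) for k,v in a.items()}
B={k:cen(si["image"],np.array(v)/5+[190,160]-.4) for k,v in b.items()}
for k in A: print(k,A[k],np.array(a[k])/5.4+[220,160]-.4, B.get(k),np.array(b.get(k,(0,0)))/5+[190,160]-.4)
A={k:np.array(v)/5.4+[220,160]-.4 for k,v in a.items()}
B={k:np.array(v)/5+[190,160]-.4 for k,v in b.items()}
for k in(0,1,3): print(k,tri([sc,si],[A[k],B[k]]))
def f(p):
    r=[]
    for d,O in((sc,A),(si,B)):
        for k,v in O.items(): r+=list(proj(d,jig(*p[:3],knob(k,p[3])))[0]-v)
    return r
for y in(0,-.6,.6):
    s=least_squares(f,[550,-50,y,0]); print(s.x,s.cost)
print(np.round(s.fun,1))
p=s.x
for n,P in(("pin",[51,-30,232]),("pintip",[51,-49,232]),("pivot",[85,0,183]),("over",[134,-30,217])):
    X=jig(*p[:3],P)[0]; print(n,X,proj(sc,X),proj(si,X))
E
python3 fit.py
```

```text
0 (array([246.88888889, 175.92592593]), np.int32(27)) [245.15555556 174.41481481] (array([229.75, 206.5 ]), np.int32(12)) [232.8 204. ]
1 (array([261.42857143, 221.77922078]), np.int32(77)) [261.45185185 221.63703704] (array([298.25      , 217.13235294]), np.int32(68)) [298.6 216.8]
2 (array([256.52727273, 256.61818182]), np.int32(55)) [256.63703704 256.08148148] None [189.6 159.6]
3 (array([240.5, 210.5]), np.int32(32)) [241.82222222 211.08148148] (array([210.77272727, 258.74242424]), np.int32(66)) [211.4 258.4]
0 [461.9307948  -73.91370505 219.1086315 ]
1 [590.56916589 -53.37520008 164.87781259]
3 [408.45386176 -83.06504853  88.59412934]
[ 4.85422574e+02  1.65870265e+01  1.59118797e-01 -6.03101242e-03] 1.0669081483015328
[ 4.85422574e+02  1.65870265e+01  1.59118799e-01 -6.03101129e-03] 1.066908148301547
[ 4.85422574e+02  1.65870264e+01  1.59118800e-01 -6.03101139e-03] 1.0669081483015244
[ 0.2  0.5  0.3  0.6  0.2  0.1  0.6  0.1 -0.3  0.5 -0.2  0.5 -0.2  0.6]
pin [540.53175138  -4.95313415 232.        ] [[279.31136768 182.21649333]] [[272.12823488 177.03106024]]
pintip [543.54226718 -23.71311268 232.        ] [[271.14497061 183.53512025]] [[274.00346611 182.07682419]]
pivot [569.34879328  30.05512339 183.        ] [[297.06312061 206.35658017]] [[285.51225879 186.78826463]]
over [622.48323655   8.19806645 217.        ] [[291.94644955 205.85334562]] [[311.58834714 178.00184361]]
```

The fit leaves residuals under 0.7 px. It puts the jig origin at (485, 17) with yaw 0.159, and the knob heights (219, 165, 89) match the text. The predicted pin falls on the pin in the picture. Now I'll shut the fingers, rise, and roll so that tool y = -jig x and tool x = -jig y.

```bash
cat > go.py <<'E'
import sys
from h import *
from bench import ctrl
from scipy.spatial.transform import Rotation as R
J=(485.42,16.59,.1591)
s=ctrl.state(); q=s["tcp_rot"]; M=R.from_quat([q[1],q[2],q[3],q[0]]).as_matrix()
c,n=np.cos(J[2]),np.sin(J[2]); Rj=np.array([[c,-n,0],[n,c,0],[0,0,1]])
p=Rj.T@(s["tcp_pos"]-[J[0],J[1],0])
print("t %.2f jig"%s["time_s"],np.round(p,1),"F jig",np.round(Rj.T@s["contact_force"],1),"grip %.2f"%s["grip_width"],"tooly-in-jig",np.round(Rj.T@M[:,1],3))
if len(sys.argv)>1:
    g=np.array(list(map(float,sys.argv[1:4]))); print("units tool xyz",np.round(M.T@Rj@(g-p)/40,2))
E
python3 -m creep '[[[0,0,-1],0.84],[[0,0,-1],0.84],[[0,0,-1],0.84],[[0,0,0],0]]' 1; python3 go.py 14 -30 320
```

```text
time_s: 0.85
tcp_pos: [240.9, -605.4, 324.1]
tcp_rot: [0.001, 0.761, -0.649, 0.002]
contact_force: [0.1, 0.0, -1.3]
grip_width: 0.144
t 0.85 jig [-340.  -575.4  324.1] F jig [ 0.1  0.  -1.3] grip 0.14 tooly-in-jig [-1.     0.001 -0.001]
units tool xyz [-13.64  -8.83   0.04]
```

```bash
python3 -m creep '[[[-1,-0.5,0],0],[[-1,-0.5,0],0],[[-1,-0.5,0],0],[[-1,-0.5,0],0],[[-1,-0.6,0],0],[[-1,-0.6,0],0],[[-1,-0.7,0],0],[[-1,-0.7,0],0],[[-1,-0.7,0],0],[[-1,-0.7,0],0],[[-1,-0.8,0],0],[[-1,-0.8,0],0]]' 1; python3 go.py 14 -30 320
```

```text
time_s: 2.35
tcp_pos: [464.9, -80.2, 320.0]
tcp_rot: [0.0, 0.761, -0.649, -0.0]
contact_force: [0.7, -1.7, 0.2]
grip_width: -0.001
t 2.35 jig [-35.6 -92.3 320. ] F jig [ 0.4 -1.8  0.2] grip -0.00 tooly-in-jig [-1. -0.  0.]
units tool xyz [-1.56 -1.24  0.  ]
```

```bash
python3 -m creep '[[[-0.8,-0.6,0],0],[[-0.76,-0.6,0],0],[[0,0,0],0],[[0,0,0],0]]' 1; python3 go.py 14 -30 224; python3 - <<'E'
from bench import ctrl
import cv2
for n in("scene","side","wrist"): cv2.imwrite(f"pics/{n}1.png",ctrl.get_image(n)["image"])
a=cv2.imread("pics/scene1.png")[60:270,200:380]; b=cv2.imread("pics/side1.png")[60:270,170:350]
cv2.imwrite("pics/cmp1.png",cv2.resize(cv2.hconcat([a,b]),None,fx=2.2,fy=2.2,interpolation=cv2.INTER_CUBIC))
E
```

```text
time_s: 2.85
tcp_pos: [501.6, -12.8, 320.0]
tcp_rot: [0.0, 0.761, -0.648, -0.0]
contact_force: [0.0, -0.2, -0.2]
grip_width: -0.0
t 2.85 jig [ 11.3 -31.6 320. ] F jig [ 0.  -0.2 -0.2] grip -0.00 tooly-in-jig [-1.    -0.001  0.001]
units tool xyz [-0.04 -0.07  2.4 ]
```

View pics/cmp1.png

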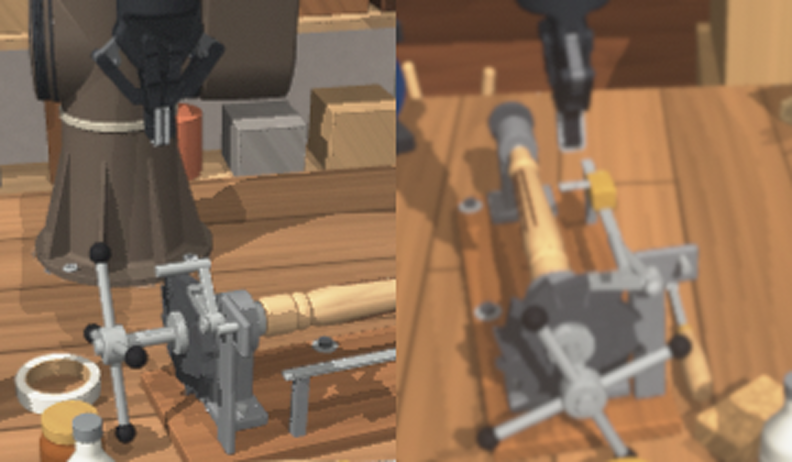

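View pics/wrist1.png

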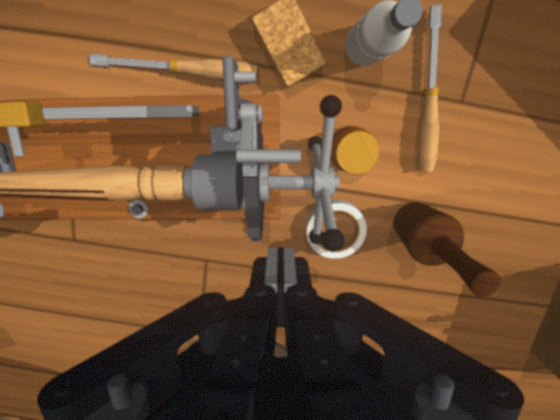

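The wrist view shows the pin from (237,155) to (300,156), the top knob at (334,239) and the pivot around (250,115). I'll check these against the model by casting wrist rays.

```bash
python3 - <<'E'
from h import *
from bench import ctrl
from scipy.spatial.transform import Rotation as R
J=(485.42,16.59,.1591)
s=ctrl.state(); q=s["tcp_rot"]; M=R.from_quat([q[1],q[2],q[3],q[0]]).as_matrix()
d=ctrl.get_image("wrist"); m=d["mount"]
c,n=np.cos(J[2]),np.sin(J[2]); Rj=np.array([[c,-n,0],[n,c,0],[0,0,1]])
for nm,px,z in(("pin root",(237,155),232),("pin tip",(300,156),232),("knobtop",(333,239.5),218.5),("knobfar",(331,105.5),163)):
    u=und(d,px); D=M@m[:3,:3]@[u[0],u[1],1]; O=M@m[:3,3]+s["tcp_pos"]
    X=O+D*(z-O[2])/D[2]; print(nm,np.round(Rj.T@(X-[J[0],J[1],0]),1))
E
```

```text
pin root [ 52.4   5.6 232. ]
pin tip [ 51.4 -49.9 232. ]
knobtop [-35.5 -86.  218.5]
knobfar [ 94.6 -86.7 163. ]
```

The wrist rays agree with the model to within 2 mm. Next I descend and push the pin to +x.

```bash
python3 -m creep '[[[0,0,0.8],0],[[0,0,0.8],0],[[-0.04,0,0.8],0],[[0,0,0],0],[[0,-0.3,0],0],[[0,-0.2,0],0],[[0,0,0],0]]' 1; python3 go.py; python3 -m creep '[[[0,-0.12,0],0],[[0,-0.12,0],0],[[0,-0.12,0],0],[[0,-0.12,0],0],[[0,-0.12,0],0],[[0,-0.12,0],0],[[0,0,0],0]]' 1; python3 go.py
python3 - <<'E'
from bench import ctrl
import cv2
for n in("scene","side","wrist"): cv2.imwrite(f"pics/{n}2.png",ctrl.get_image(n)["image"])
a=cv2.imread("pics/scene2.png")[60:270,200:380]; b=cv2.imread("pics/side2.png")[60:270,170:350]
cv2.imwrite("pics/cmp2.png",cv2.resize(cv2.hconcat([a,b]),None,fx=2.2,fy=2.2,interpolation=cv2.INTER_CUBIC))
E
```

```text
time_s: 3.92
tcp_pos: [523.0, -7.9, 225.4]
tcp_rot: [-0.001, 0.761, -0.649, 0.001]
contact_force: [-0.7, -0.8, -1.0]
grip_width: 0.003
t 3.92 jig [ 33.2 -30.1 225.4] F jig [-0.8 -0.6 -1. ] grip 0.00 tooly-in-jig [-1.     0.    -0.002]
time_s: 4.8
tcp_pos: [550.4, -3.3, 224.5]
tcp_rot: [-0.0, 0.761, -0.649, 0.0]
contact_force: [0.0, 0.1, -0.8]
grip_width: 0.003
t 4.80 jig [ 61.  -29.9 224.5] F jig [ 0.   0.1 -0.8] grip 0.00 tooly-in-jig [-1.  0. -0.]
```

View pics/cmp2.png

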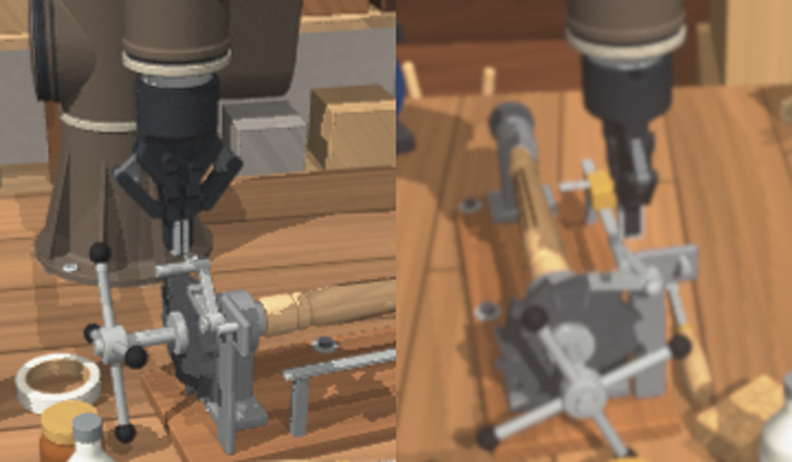

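```bash
python3 - <<'E'
from h import *
from bench import ctrl
s=ctrl.state()
for n in("scene","side"):
    d=ctrl.get_image(n); print(n,proj(d,s["tcp_pos"]),proj(d,[540.5,-5,232]))
E
```

```text
scene [[280.72895335 187.08333071]] [[279.28819237 182.21177067]]
side [[276.78341196 179.49236739]] [[272.11346409 177.0442919 ]]
```

View pics/wrist2.png

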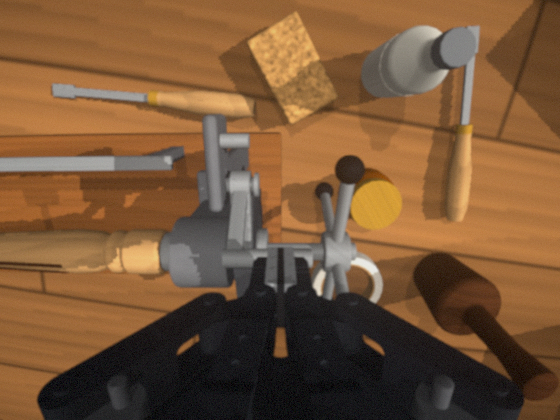

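```bash
python3 - <<'E'
from h import *
from bench import ctrl
for n in("scene","side"):
    d=ctrl.get_image(n); print(n,proj(d,[501.6,-12.8,320]))
    cv2.imwrite(f"pics/{n}3.png",d["image"])
d=ctrl.get_image("wrist"); mi=np.linalg.inv(d["mount"])
for z in(0,-19,-30,-40):
  print(z,cv2.projectPoints(np.array([[[0,0,z],[0,-11,z]]],float),cv2.Rodrigues(mi[:3,:3])[0],mi[:3,3],d["camera_matrix"],d["D"])[0][:,0])
a=cv2.imread("pics/scene3.png")[130:220,220:330]; b=cv2.imread("pics/side3.png")[120:210,220:330]
cv2.imwrite("pics/cmp3.png",cv2.resize(cv2.hconcat([a,b]),None,fx=3.6,fy=3.6,interpolation=cv2.INTER_CUBIC))
E
```

```text
scene [[272.58707543 138.549926  ]]
side [[250.62853442 141.2978956 ]]
0 [[280.01710953 240.20941782]
 [279.99907116 224.18563847]]
-19 [[280.0173281  254.14726645]
 [279.9973146  236.69814086]]
-30 [[280.01749414 263.6390377 ]
 [279.99612873 245.25315606]]
-40 [[280.01767944 273.39613063]
 [279.99491854 254.07666441]]
```

View pics/cmp3.png

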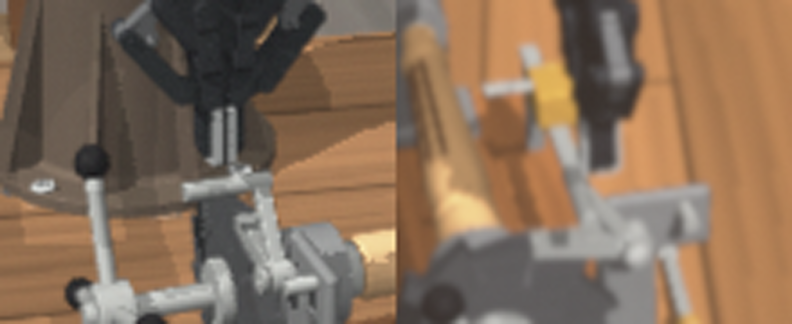

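```bash
python3 - <<'E'
from h import *
from bench import ctrl
sc=ctrl.get_image("scene");si=ctrl.get_image("side")
print(tri([sc,si],[(281.5,175),(277,166.5)]),ctrl.state()["tcp_pos"])
E
python3 go.py
```

```text
[551.00444411  -1.70537516 254.54171883] [550.03858881  -3.36638497 224.642178  ]
t 5.30 jig [ 60.6 -29.9 224.6] F jig [0.4 0.2 0.2] grip 0.00 tooly-in-jig [-1.  0. -0.]
```

All three views put the real fingertips about 30 mm behind the reported TCP, triangulated at z=254.5 against 224.6. The finger therefore passed above the pin without touching it, and the forces stayed at about 0. I'll back off and go 32 mm lower.

```bash
python3 -m creep '[[[0,0.7,0],0],[[0,0.7,0],0],[[0,0,0],0],[[0,0,0.4],0],[[0,0,0.4],0],[[0,0,0],0],[[0,-0.3,0],0],[[0,0,0],0],[[0,0,0],0]]' 1; python3 go.py
python3 - <<'E'
from bench import ctrl
import cv2
for n in("scene","side","wrist"): cv2.imwrite(f"pics/{n}4.png",ctrl.get_image(n)["image"])
a=cv2.imread("pics/scene4.png")[130:220,220:330]; b=cv2.imread("pics/side4.png")[120:210,220:330]
cv2.imwrite("pics/cmp4.png",cv2.resize(cv2.hconcat([a,b]),None,fx=3.6,fy=3.6,interpolation=cv2.INTER_CUBIC))
E
```

```text
time_s: 6.42
tcp_pos: [506.9, -10.3, 192.9]
tcp_rot: [-0.0, 0.761, -0.649, 0.0]
contact_force: [0.3, -0.4, 0.6]
grip_width: -0.001
t 6.42 jig [ 17.  -29.9 192.9] F jig [ 0.2 -0.5  0.6] grip -0.00 tooly-in-jig [-1.  0. -0.]
```

View pics/cmp4.png

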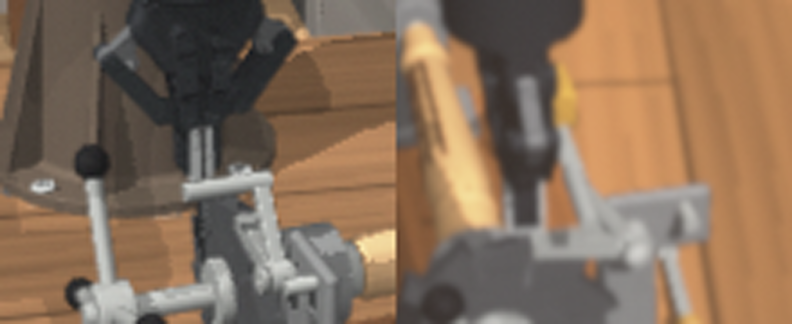

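The finger is now behind the pin at its height. Now I push to +x.

```bash
python3 -m creep '[[[0,-0.2,0],0],[[0,-0.2,0],0],[[0,-0.15,0],0],[[0,-0.15,0],0],[[0,-0.15,0],0],[[0,-0.15,0],0],[[0,-0.15,0],0],[[0,-0.15,0],0],[[0,0,0],0]]' 1; python3 go.py
python3 - <<'E'
from bench import ctrl
import cv2
for n in("scene","side","wrist"): cv2.imwrite(f"pics/{n}5.png",ctrl.get_image(n)["image"])
a=cv2.imread("pics/scene5.png")[130:220,220:330]; b=cv2.imread("pics/side5.png")[120:210,220:330]
cv2.imwrite("pics/cmp5.png",cv2.resize(cv2.hconcat([a,b]),None,fx=3.6,fy=3.6,interpolation=cv2.INTER_CUBIC))
E
```

```text
time_s: 7.7
tcp_pos: [558.5, -2.0, 192.6]
tcp_rot: [-0.0, 0.761, -0.649, 0.0]
contact_force: [-0.2, 0.5, 0.1]
grip_width: 0.006
t 7.70 jig [ 69.2 -29.9 192.6] F jig [-0.2  0.6  0.1] grip 0.01 tooly-in-jig [-1.  0. -0.]
```

View pics/cmp5.png

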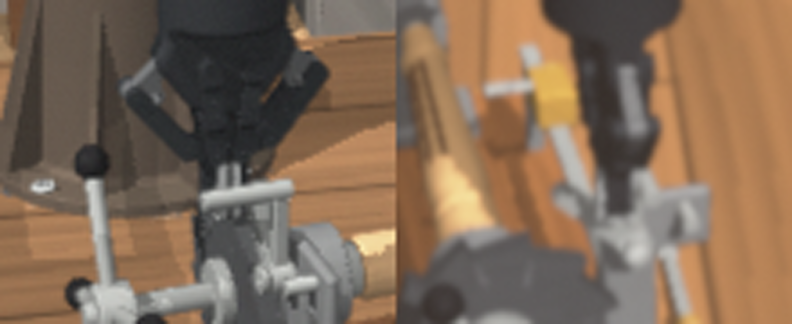

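```bash
python3 -m creep '[[[0,-0.15,0],0],[[0,-0.15,0],0],[[0,-0.15,0],0],[[0,-0.15,0],0],[[0,-0.15,0.05],0],[[0,-0.15,0.05],0],[[0,-0.15,0.1],0],[[0,-0.12,0],0],[[0,0,0],0],[[0,0,0],0]]' 1; python3 go.py
python3 - <<'E'
from bench import ctrl
import cv2
for n in("scene","side","wrist"): cv2.imwrite(f"pics/{n}6.png",ctrl.get_image(n)["image"])
a=cv2.imread("pics/scene6.png")[130:220,220:330]; b=cv2.imread("pics/side6.png")[120:210,220:330]
cv2.imwrite("pics/cmp6.png",cv2.resize(cv2.hconcat([a,b]),None,fx=3.6,fy=3.6,interpolation=cv2.INTER_CUBIC))
E
```

```text
time_s: 9.1
tcp_pos: [604.1, 5.3, 184.6]
tcp_rot: [0.0, 0.761, -0.649, -0.0]
contact_force: [-0.2, 0.1, -0.6]
grip_width: 0.003
t 9.10 jig [115.4 -29.9 184.6] F jig [-0.1  0.2 -0.6] grip 0.00 tooly-in-jig [-1.  0.  0.]
```

View pics/cmp6.png

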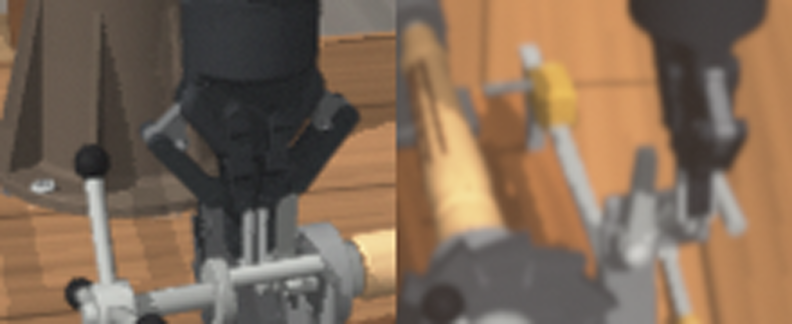

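The pawl is lying over on its stop, with the pin now out at +x. I'll retreat and go to the -x side of the top knob, after checking where the mallet stands.

```bash
python3 - <<'E'
from h import *
from bench import ctrl
sc=ctrl.get_image("scene");si=ctrl.get_image("side")
X=tri([sc,si],[(165.5,183),(210.5,283)]); c,n=np.cos(.1591),np.sin(.1591)
print(X, np.array([[c,n],[-n,c]])@(X[:2]-[485.4,16.6]))
E
python3 -m creep '[[[0,0.3,0],0],[[0,0,-0.9],0],[[0,0,-0.9],0],[[0.2,0.8,0],0],[[0.3,0.9,0],0],[[0.3,0.9,0],0],[[0.3,0.9,0],0],[[0.28,0.75,0],0],[[0,0,0],0]]' 1; python3 go.py -78 -85 182
```

```text
[ 429.60264998 -262.95211917  198.42019409] [ -99.38198549 -267.18149742]
time_s: 10.48
tcp_pos: [430.8, -78.5, 256.7]
tcp_rot: [0.0, 0.76, -0.649, -0.0]
contact_force: [-0.2, 0.3, 0.0]
grip_width: -0.001
t 10.47 jig [-69.  -85.3 256.7] F jig [-0.2  0.3  0. ] grip -0.00 tooly-in-jig [-1.     0.002  0.   ]
units tool xyz [-0.01  0.22  1.87]
```

```bash
python3 -m creep '[[[0,0.1,0.6],0],[[0,0,0.6],0],[[0,0,0.65],0],[[0,0,0],0],[[0,0,0],0]]' 1; python3 go.py 
python3 - <<'E'
from bench import ctrl
import cv2
for n in("scene","side","wrist"): cv2.imwrite(f"pics/{n}7.png",ctrl.get_image(n)["image"])
a=cv2.imread("pics/scene7.png")[130:220,220:330]; b=cv2.imread("pics/side7.png")[140:230,200:310]
cv2.imwrite("pics/cmp7.png",cv2.resize(cv2.hconcat([a,b]),None,fx=3.6,fy=3.6,interpolation=cv2.INTER_CUBIC))
E
```

```text
time_s: 11.1
tcp_pos: [429.8, -78.6, 183.3]
tcp_rot: [-0.0, 0.761, -0.649, 0.0]
contact_force: [0.3, -0.2, 0.4]
grip_width: -0.001
t 11.10 jig [-70.  -85.1 183.3] F jig [ 0.2 -0.2  0.4] grip -0.00 tooly-in-jig [-1.     0.    -0.001]
```

View pics/cmp7.png

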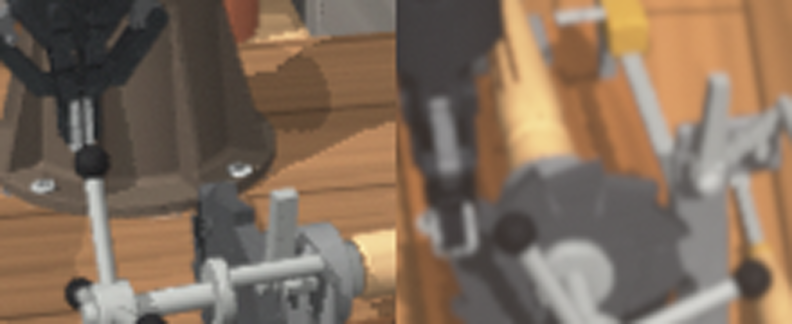

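View pics/wrist7.png

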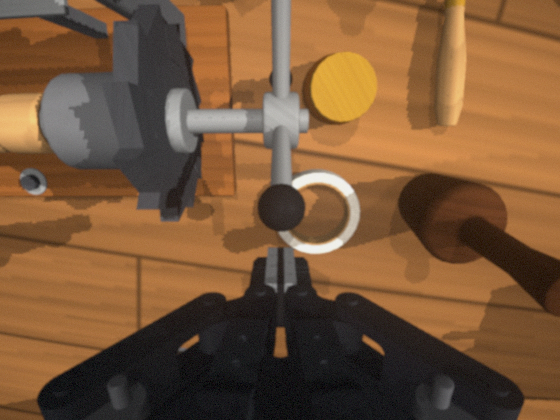

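The finger is squarely behind the top knob. Now I push slowly to +x.

```bash
python3 -m creep '[[[0,-0.15,0],0],[[0,-0.15,0],0],[[0,-0.15,0],0],[[0,-0.15,0],0],[[0,-0.15,0],0],[[0,-0.15,0],0],[[0,-0.1,0],0],[[0,-0.1,0],0],[[0,-0.05,0],0],[[0,0,0],0],[[0,0,0],0]]' 1; python3 go.py 
cat > look.py <<'E'
import sys
from h import *
from bench import ctrl
k=sys.argv[1]
for n in("scene","side","wrist"): cv2.imwrite(f"pics/{n}{k}.png",ctrl.get_image(n)["image"])
a=cv2.imread(f"pics/scene{k}.png")[150:270,220:350]; b=cv2.imread(f"pics/side{k}.png")[150:270,190:320]
cv2.imwrite(f"pics/cmp{k}.png",cv2.resize(cv2.hconcat([a,b]),None,fx=3,fy=3,interpolation=cv2.INTER_CUBIC))
E
python3 look.py 8
```

```text
time_s: 12.62
tcp_pos: [474.9, -71.3, 182.6]
tcp_rot: [-0.0, 0.761, -0.649, 0.0]
contact_force: [-1.2, 1.0, 0.4]
grip_width: 0.001
t 12.62 jig [-24.3 -85.1 182.6] F jig [-1.   1.1  0.4] grip 0.00 tooly-in-jig [-1.  0. -0.]
```

View pics/cmp8.png

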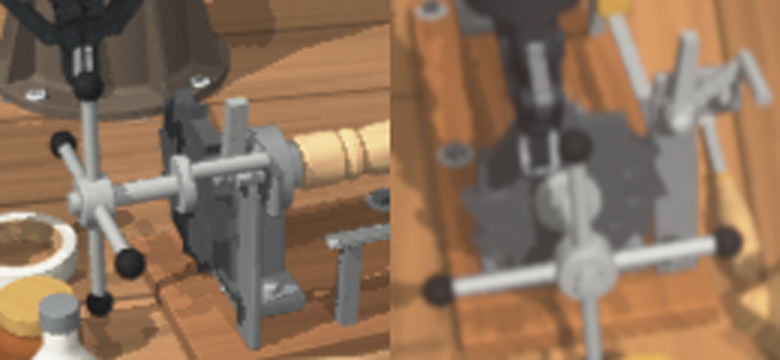

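```bash
cat > ang.py <<'E'
import sys,json
from h import *
from bench import ctrl
sc=ctrl.get_image("scene"); si=ctrl.get_image("side")
a,b=json.loads(sys.argv[1])
def f(p):
    r=[]
    for d,O,sx,o in((sc,a,3,(220,150)),(si,b,3,(190,150))):
        for k,v in O.items(): r+=list(proj(d,jig(485.42,16.59,.1591,knob(int(k),p[0])))[0]-(np.array(v)/sx+o-.35))
    return r
s=least_squares(f,[.4]); print("wheel",s.x,np.round(s.fun,1))
E
python3 ang.py '[{"0":[88,86],"1":[130,264],"2":[99,303],"3":[62,142]},{"0":[185,145],"1":[339,241],"3":[49,290]}]'
```

```text
wheel [0.36772059] [ 0.3  0.4  0.2  0.2  0.3 -0.2  0.6  0.7 -0.3  0.7 -0.9  0.6 -0.3 -0.1]
```

The wheel is at 0.368, and the contact offset of 22.7 mm is as expected. Another 11 mm should bring it to about 0.48.

```bash
python3 -m creep '[[[0,-0.1,0],0],[[0,-0.1,0],0],[[0,-0.08,0],0],[[0,0,0],0],[[0,0,0],0]]' 1; python3 go.py; python3 look.py 9
```

```text
time_s: 13.5
tcp_pos: [485.9, -69.6, 182.6]
tcp_rot: [-0.0, 0.761, -0.649, 0.0]
contact_force: [0.4, -0.8, -0.6]
grip_width: -0.002
t 13.50 jig [-13.1 -85.1 182.6] F jig [ 0.3 -0.9 -0.6] grip -0.00 tooly-in-jig [-1.  0. -0.]
```

View pics/cmp9.png

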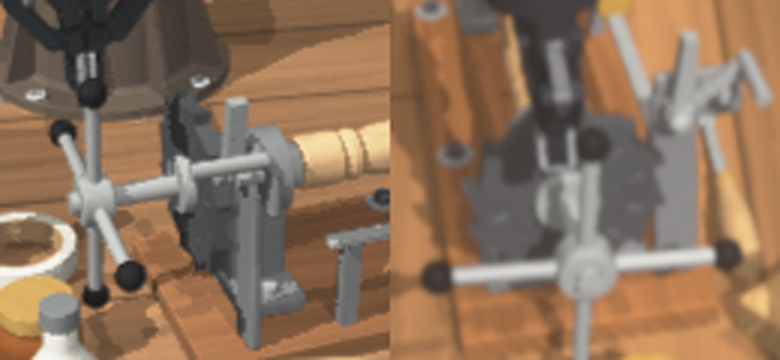

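View pics/wrist9.png

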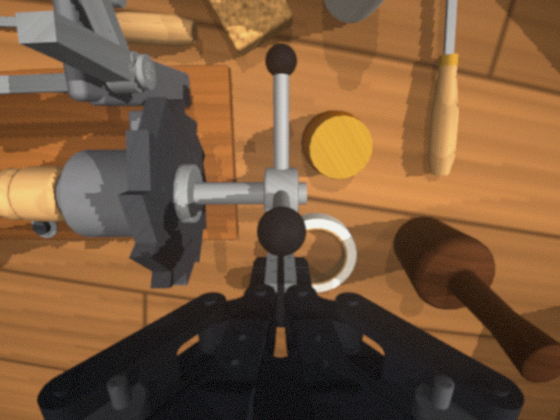

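```bash
python3 ang.py '[{"0":[92,94],"1":[130,275],"2":[95,296],"3":[63,132]},{"0":[204,144],"1":[338,254],"3":[47,277]}]'
```

```text
wheel [0.48065514] [ 0.3 -0.   0.2  0.6  0.5 -0.5  0.1  0.3 -0.8  0.5 -0.8  0.5 -0.  -0. ]
```

The wheel is at 0.481. Now I back off, rise, and go round to the +x side of the thrown-over pin.

```bash
python3 -m creep '[[[0,0.3,0],0],[[0,0,-0.9],0],[[0,0,-0.9],0],[[-0.2,-0.9,0],0],[[-0.3,-0.95,0],0],[[-0.3,-0.95,0],0],[[-0.3,-0.95,0],0],[[-0.27,-0.98,0],0],[[0,0,0],0],[[0,0,0],0]]' 1; python3 go.py 165 -30 176; python3 look.py 10
```

```text
time_s: 15.0
tcp_pos: [651.0, 12.3, 254.2]
tcp_rot: [0.0, 0.761, -0.649, -0.0]
contact_force: [-0.3, 0.7, 0.1]
grip_width: 0.001
t 15.00 jig [162.8 -30.5 254.2] F jig [-0.2  0.8  0.1] grip 0.00 tooly-in-jig [-1.     0.     0.001]
units tool xyz [-0.01 -0.06  1.95]
```

View pics/cmp10.png

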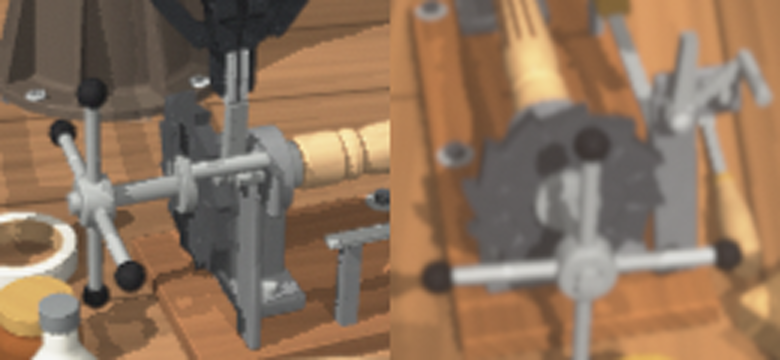

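View pics/wrist10.png

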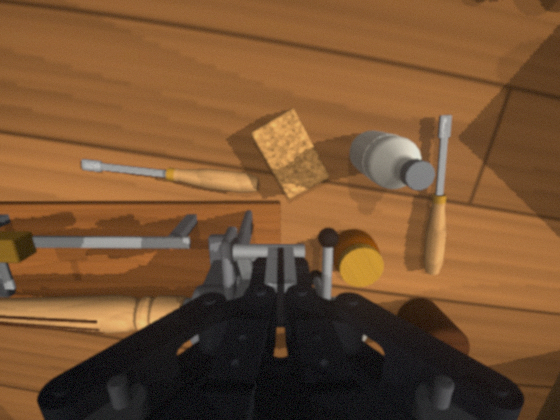

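```bash
python3 -m creep '[[[0,-0.1,0.6],0],[[0,0,0.7],0],[[0,0,0.65],0],[[0,0,0],0],[[0,0,0],0],[[0,0,0],0]]' 1; python3 go.py; python3 look.py 11
```

```text
time_s: 15.9
tcp_pos: [656.7, 13.1, 178.1]
tcp_rot: [-0.001, 0.761, -0.649, 0.001]
contact_force: [-0.2, 0.2, -0.3]
grip_width: -0.002
t 15.90 jig [168.5 -30.6 178.1] F jig [-0.2  0.3 -0.3] grip -0.00 tooly-in-jig [-1.     0.    -0.002]
```

View pics/cmp11.png

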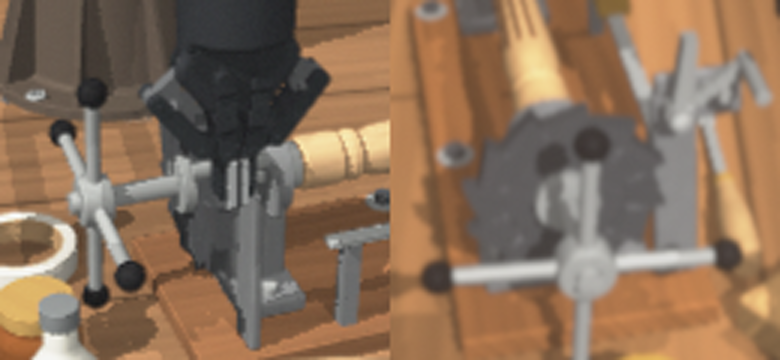

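The finger is now on the +x side of the pin. I push to -x, rising a little with the pin.

```bash
python3 -m creep '[[[0,0.2,0],0],[[0,0.2,0],0],[[0,0.15,0],0],[[0,0.15,-0.1],0],[[0,0.15,-0.1],0],[[0,0.15,-0.1],0],[[0,0.15,0],0],[[0,0.12,0],0],[[0,0,0],0],[[0,0,0],0]]' 1; python3 go.py; python3 look.py 12
```

```text
time_s: 17.3
tcp_pos: [605.9, 5.2, 188.4]
tcp_rot: [0.0, 0.761, -0.649, -0.0]
contact_force: [0.6, 0.1, -0.0]
grip_width: 0.001
t 17.30 jig [117.1 -30.4 188.4] F jig [ 0.6 -0.  -0. ] grip 0.00 tooly-in-jig [-1.  0.  0.]
```

View pics/cmp12.png

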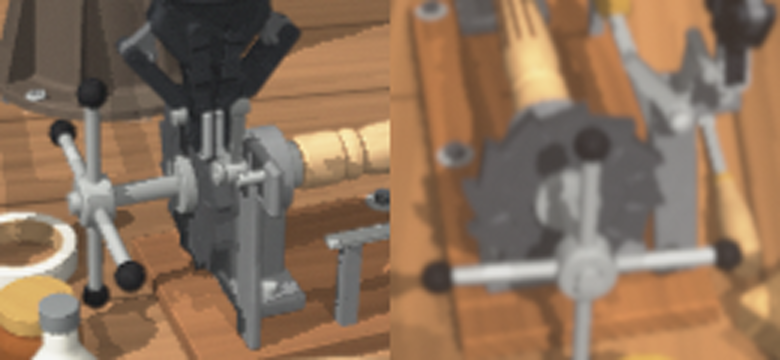

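The pawl is up near its balance point. I continue slowly.

```bash
python3 -m creep '[[[0,0.08,0],0],[[0,0.08,0],0],[[0,0.08,0],0],[[0,0.08,0],0],[[0,0.08,0],0],[[0,0,0],0],[[0,0,0],0],[[0,0,0],0]]' 1; python3 go.py; python3 look.py 13
```

```text
time_s: 18.45
tcp_pos: [590.1, 2.7, 188.6]
tcp_rot: [-0.0, 0.761, -0.649, 0.0]
contact_force: [0.3, 0.2, 0.8]
grip_width: 0.002
t 18.45 jig [101.2 -30.3 188.6] F jig [0.3 0.2 0.8] grip 0.00 tooly-in-jig [-1.  0. -0.]
```

View pics/cmp13.png

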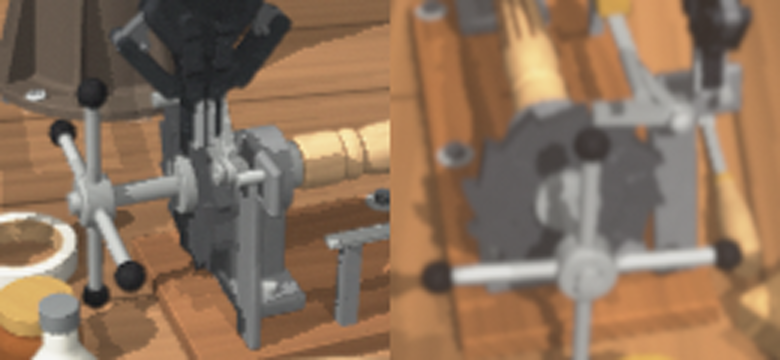

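The pawl has dropped into the notch. I go back to the -x side of the top knob.

```bash
python3 -m creep '[[[0,-0.3,0],0],[[0,0,-0.9],0],[[0,0,-0.9],0],[[0.2,0.8,0],0],[[0.3,0.9,0],0],[[0.3,0.9,0],0],[[0.3,0.9,0],0],[[0.27,0.2,0],0],[[0,0,0],0],[[0,0,0],0]]' 1; python3 go.py -32 -85 184; python3 look.py 14
```

```text
time_s: 19.85
tcp_pos: [465.6, -72.8, 260.6]
tcp_rot: [-0.0, 0.761, -0.649, 0.0]
contact_force: [0.9, 0.5, 0.3]
grip_width: 0.007
t 19.85 jig [-33.8 -85.1 260.6] F jig [0.9 0.3 0.3] grip 0.01 tooly-in-jig [-1.     0.    -0.001]
units tool xyz [-0.   -0.04  1.92]
```

View pics/cmp14.png

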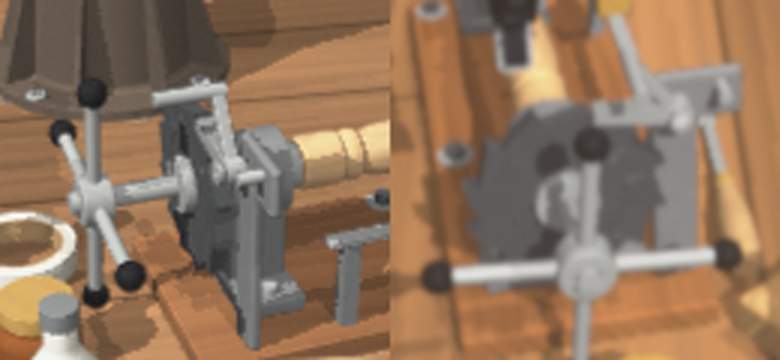

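```bash
python3 -m creep '[[[0,0,0.6],0],[[0,0,0.7],0],[[0,0,0.62],0],[[0,0,0],0],[[0,-0.2,0],0],[[0,-0.2,0],0],[[0,0,0],0],[[0,0,0],0]]' 1; python3 go.py -8 -85 184;  python3 -m creep '[[[0,-0.05,0],0],[[0,-0.05,0],0],[[0,0,0],0],[[0,0,0],0]]' 1; python3 go.py -8 -85 184
```

```text
time_s: 21.0
tcp_pos: [480.3, -70.4, 184.0]
tcp_rot: [-0.0, 0.761, -0.649, 0.0]
contact_force: [-0.2, 0.9, -1.0]
grip_width: 0.002
t 21.00 jig [-18.9 -85.1 184. ] F jig [-0.1  0.9 -1. ] grip 0.00 tooly-in-jig [-1.  0. -0.]
units tool xyz [-0.   -0.27  0.  ]
time_s: 21.5
tcp_pos: [484.1, -69.8, 183.7]
tcp_rot: [0.0, 0.761, -0.649, -0.0]
contact_force: [0.3, 0.6, 0.9]
grip_width: 0.001
t 21.50 jig [-15.  -85.1 183.7] F jig [0.4 0.6 0.9] grip 0.00 tooly-in-jig [-1.  0.  0.]
units tool xyz [-0.   -0.18 -0.01]
```

```bash
python3 -m creep '[[[0,-0.04,0],0],[[0,-0.04,0],0],[[0,-0.03,0],0],[[0,0,0],0]]' 1; python3 go.py;  python3 -m creep '[[[0,-0.02,0],0],[[0,0,0],0]]' 1; python3 go.py; python3 -m creep '[[[0,-0.02,0],0],[[0,0,0],0]]' 1; python3 go.py;python3 look.py 15
```

```text
time_s: 22.0
tcp_pos: [488.5, -69.1, 183.8]
tcp_rot: [0.0, 0.761, -0.649, -0.0]
contact_force: [-1.7, -0.8, 1.3]
grip_width: -0.003
t 22.00 jig [-10.5 -85.1 183.8] F jig [-1.8 -0.5  1.3] grip -0.00 tooly-in-jig [-1.  0.  0.]
time_s: 22.25
tcp_pos: [489.3, -69.0, 183.8]
tcp_rot: [0.0, 0.761, -0.649, -0.0]
contact_force: [-2.6, -1.5, 1.5]
grip_width: -0.003
t 22.25 jig [ -9.7 -85.1 183.8] F jig [-2.8 -1.   1.5] grip -0.00 tooly-in-jig [-1.  0.  0.]
time_s: 22.5
tcp_pos: [490.1, -68.8, 183.8]
tcp_rot: [-0.0, 0.761, -0.649, -0.0]
contact_force: [-1.8, -0.3, 1.8]
grip_width: -0.001
t 22.50 jig [ -8.9 -85.1 183.8] F jig [-1.8  0.   1.8] grip -0.00 tooly-in-jig [-1.  0. -0.]
```

View pics/cmp15.png

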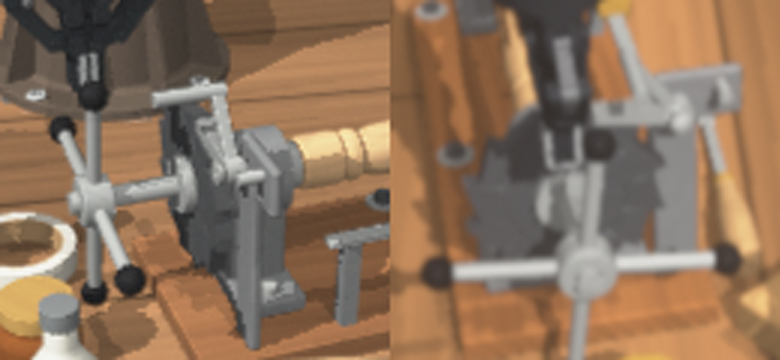

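```bash
python3 ang.py '[{"0":[92,95],"1":[129,279],"2":[94,293],"3":[63,128]},{"0":[210,145],"1":[337,258],"3":[47,271]}]';  python3 -m creep '[[[0,-0.02,0],0],[[0,0,0],0]]' 1; python3 go.py
```

```text
wheel [0.51932436] [ 0.7  0.6  0.6  0.5  0.4 -0.5  0.1  0.4 -0.9  0.1 -0.7  0.6 -0.   0.5]
time_s: 23.0
tcp_pos: [490.9, -68.7, 183.8]
tcp_rot: [0.0, 0.761, -0.649, -0.0]
contact_force: [-2.0, -0.3, 0.5]
grip_width: -0.001
t 23.00 jig [ -8.1 -85.1 183.8] F jig [-2.   0.   0.5] grip -0.00 tooly-in-jig [-1.  0.  0.]
```

```bash
python3 -m creep '[[[0,-0.01,0],0],[[0,0,0],0]]' 1; python3 go.py
```

```text
time_s: 23.25
tcp_pos: [491.3, -68.6, 183.8]
tcp_rot: [-0.0, 0.761, -0.649, -0.0]
contact_force: [-3.1, -0.5, 0.3]
grip_width: 0.002
t 23.25 jig [ -7.7 -85.1 183.8] F jig [-3.2 -0.   0.3] grip 0.00 tooly-in-jig [-1.  0.  0.]
```

```bash
python3 -m creep '[[[0,-0.01,0],0],[[0,0,0],0]]' 1 >/dev/null; python3 go.py
```

```text
t 23.50 jig [ -7.3 -85.1 183.8] F jig [-2.   0.9  0. ] grip 0.00 tooly-in-jig [-1.  0.  0.]
```

```bash
python3 -m creep '[[[0,-0.01,0],0],[[0,0,0],0]]' 1 >/dev/null; python3 go.py
```

```text
t 23.75 jig [ -7.  -85.1 183.8] F jig [-3.6 -0.9  0.4] grip -0.00 tooly-in-jig [-1.  0.  0.]
```

```bash
python3 -m creep '[[[0,-0.01,0],0],[[0,0,0],0]]' 1 >/dev/null; python3 go.py; sleep 0; python3 go.py
```

```text
t 24.00 jig [ -6.9 -85.1 183.7] F jig [-5.2 -1.2  1.4] grip -0.00 tooly-in-jig [-1.     0.     0.001]
t 24.00 jig [ -6.9 -85.1 183.7] F jig [-5.2 -1.2  1.4] grip -0.00 tooly-in-jig [-1.     0.     0.001]
```

```bash
python3 -m creep '[[[0,-0.01,0],0],[[0,0,0],0]]' 1 >/dev/null; python3 go.py; python3 look.py 16
```

```text
t 24.25 jig [ -6.8 -85.1 183.7] F jig [-7.1 -1.3  3.1] grip -0.00 tooly-in-jig [-1.     0.     0.001]
```

View pics/cmp16.png

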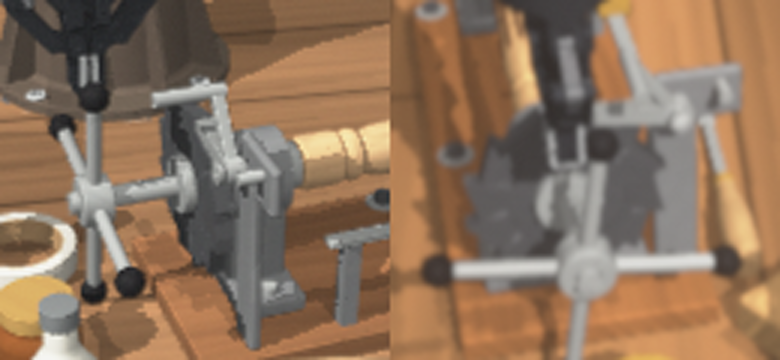

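The force rose from about 2 to 7 N and the finger stopped at x=-6.8, so the tooth bears on the pawl. I back off slowly and look.

```bash
python3 -m creep '[[[0,0.05,0],0],[[0,0.2,0],0],[[0,0.3,0],0],[[0,0,-0.9],0],[[0,0,-0.9],0],[[0,0,-0.9],0],[[0,0.4,-0.5],0],[[0,0,0],0],[[0,0,0],0]]' 1 >/dev/null; python3 go.py; python3 look.py 17
```

```text
t 25.52 jig [-44.5 -85.  311.2] F jig [ 0.1  0.1 -0.5] grip 0.00 tooly-in-jig [-1.     0.001  0.   ]
```

View pics/cmp17.png

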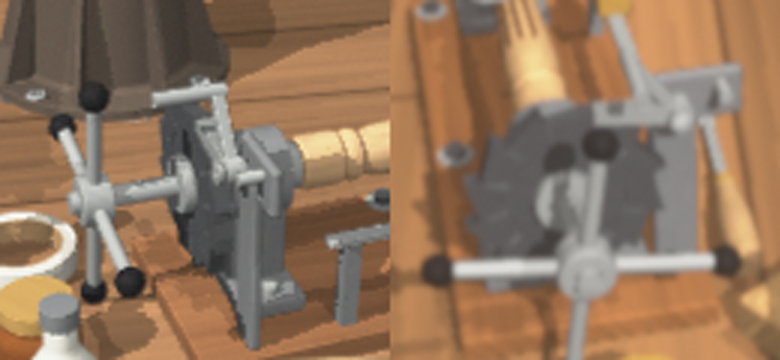

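View pics/scene17.png

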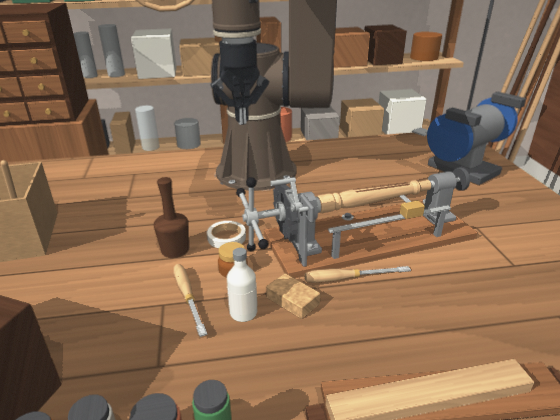

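```bash
python3 ang.py '[{"0":[95,97],"1":[129,282],"2":[94,291],"3":[63,126]},{"0":[212,146],"1":[337,261],"3":[47,269]}]'; python3 - <<'E'
from h import *
from bench import ctrl
d=cv2.absdiff(cv2.imread("pics/scene0.png"),cv2.imread("pics/scene17.png")).max(axis=2)
for n,(x,y,w,h) in dict(mallet=(150,215,42,44),glue=(225,245,35,78),block=(265,272,58,45),gougeA=(170,260,40,80),gougeB=(320,262,95,25)).items(): print(n,(d[y:y+h,x:x+w]>40).mean().round(3))
E
```

```text
wheel [0.54071206] [-0.   0.4  0.5  0.2  0.1 -0.4  0.1  0.3 -0.4 -0.3 -0.9  0.4  0.   0.3]
mallet 0.0
glue 0.052
block 0.0
gougeA 0.0
gougeB 0.001
```

The wheel reads 0.541 (stop is about 0.535), and the pin is back at its "pawl down" position (tip at about (271,183), as at the start). The bystanders are unchanged. The 5% difference in the glue box is most likely the bottom knob and its shadow, which moved within that region.

```bash
python3 -c "
from bench import ctrl
print(ctrl.hand_in(), ctrl.state()['time_s'])"
```

```text
the job is handed in; nothing more can be done
the job is handed in; nothing more can be done
```

The job is done and handed in at about 26 s of the 64 s allowed. With closed fingers I did these steps in order:
- threw the pawl over onto its stop by its pin;
- pushed the top knob to turn the wheel back to 0.48;
- tipped the pawl down into the next notch;
- pressed the knob until the force rose from about 2 N to 7 N and the wheel stopped;
- backed clear.

**Last checks:**
- **Wheel:** it reads 0.541 rad from the two fixed cameras, against a stop of about 0.535. That is within measuring error.
- **Pawl:** it is down, with its pin at the same pixels as at the start.
- **Bystanders:** the mallet, sanding block and both gouges match the first picture. About 5% of pixels changed in the glue bottle's area. I put that down to the star's bottom knob and its shadow moving there. I did not compare the tape or the wax pixel by pixel, but they look unmoved in the last picture.

**One disagreement:** the real fingertips sit about 30 mm behind the reported TCP. On the first try the finger passed over the pin without touching anything. I measured the offset from the pictures and worked 30 mm lower from then on.

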